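# Shut up the artist's case

### The job

Pack up the wooden artist's case: first push the upright white palette leaf down until it lies flat over the pencils, and only then push the open lid over and ease it fully shut on top, without letting it slam. Do it all with the fingertips: do not lift or shove the case, and leave the ink jar, the brush cup and the eraser where they stand.

Things in the scene. Friction and masses are not known exactly. Their poses are not given: they have to be found in the camera images.
- case: Open wooden case, 260 (its x) x 220 (its y) x 70 mm high, about 3 kg with its fill, standing loose on the table; it slides if pushed sideways with more than about 12 N. Origin: centre of its underside; z up. Its walls are 10 mm thick. The lid is hinged along the top of its +y wall, the white leaf inside along its -y wall. The inner floor (pencils, ink pots) is about 32 to 49 mm above the table. Yaw varies.
- flap (a joint): Hinge of the white palette leaf (220 mm along the case's x, 160 mm long from hinge to free edge, 5 mm thick, 0.15 kg). 0 = flat in the case (its stop; top face then 60 mm above the table), about 1.57 = upright; it starts upright, 1.4 to 1.75. Its axis is the case's +x. Stiff: it stays where it is left, and needs about 2 N at 120 mm from the hinge. Its outer face when upright (towards the case's -y) is its top face when flat.
- flap_hinge (a point): Middle of the leaf's hinge line, on the leaf's lower face: at (0, -95, 55) mm in the case's frame. Its axes turn with the leaf: y from the hinge to the free edge, z out of the face that is outer when upright and top when flat.
- flap_edge (a point): Middle of the leaf's free edge, on its outer/top face: at (0, 160, 5) mm in the axes of flap_hinge.
- lid (a joint): Hinge of the wooden lid (260 mm along the case's x, 220 mm long from hinge to free edge, 10 mm thick, 0.35 kg). 0 = shut on the case's rim (its stop; top face then 80 mm above the table), 1.57 = upright; it starts open, 1.55 to 1.85, at most leaning a little outwards. Its axis is the case's -x. Stiff: it stays at any angle and needs about 3 to 5 N at 170 mm from the hinge to be moved.
- lid_hinge (a point): Middle of the lid's hinge line, on the lid's lower face: at (0, 110, 70) mm in the case's frame. Its axes turn with the lid: -y from the hinge to the free edge, z out of the face that is outer when open (towards the case's +y) and top when shut.
- lid_edge (a point): Middle of the lid's free edge, on its outer/top face: at (0, -220, 10) mm in the axes of lid_hinge.
- ink_mid (a point): Centre of a dark ink jar with a black cap, 52 mm across, 75 mm high, loose. Bystander.
- cup_mid (a point): Point on the axis of a white cup with brushes, 45 mm above its foot; cup 72 mm across and 90 mm high, brushes up to 140 mm. Loose. Bystander.
- eraser_mid (a point): Centre of a dull pink eraser, 55 x 28 x 16 mm, lying loose. Bystander.

How it is judged (in metres and radians):
On the way, in this order (a step that is already met when the one before it is completed fails the run):
1. the leaf lies flat while the lid is still open (value of joint flap below 0.07 rad and value of joint lid above 1 rad), for 0.2 s.
2. the lid is shut over it (value of joint lid below 0.04 rad and value of joint flap below 0.07 rad), for 0.2 s.
At the end, for the whole second after the job is handed in: The leaf lies flat (within 0.07 rad, about 11 mm at its edge), the lid is fully shut over it (within 0.04 rad, about 9 mm at its edge), the case is at rest within 25 mm of where it stood and the bystanders within 20 mm (all of step 2 and distance of case from where it was at the start of the episode below 0.025 m and linear speed of case below 0.02 m/s and distance of each of ink_mid, cup_mid, eraser_mid from where it was at the start of the episode below 0.02 m); the robot touches nothing.
It fails at once if the lid is swung over while the leaf is still raised (value of joint lid below 0.8 rad and value of joint flap above 0.2 rad).
It fails at once if the lid slams (value of joint lid below 0.3 rad and velocity of joint lid below -2.5 rad/s).
It fails at once if the case is shoved more than 25 mm (distance of case from where it was at the start of the episode above 0.025 m).
It fails at once if the case is lifted or tipped (height (world z) of case above 0.012 m or angle between case's own z axis and vertical above 0.1 rad).
It fails at once if a bystander is lifted, carried or knocked away (distance of any of ink_mid, cup_mid, eraser_mid from where it was at the start of the episode above 0.02 m).
It also fails if it takes over 64 s, if anything falls off the work surface, if the arm or the gripper's body presses on something with over 40 N, if the wrist force passes 120 N, or if a joint passes its speed limit or range.

### The arm

A 6-joint arm with a two-finger parallel gripper is mounted at the origin on the work surface. World frame = base frame: x ahead of the robot, y to its left, z up, the work surface at z = 0. Lengths are in mm, angles in rad, forces in N, time in s.
With the tool pointing down it reaches from about 275 to 825 mm from the base axis. Payload 4.9 kg.
Tool frame: the origin (TCP) lies at the very end of the fingers, on their centre line; the grasp point (between the pads) lies 19 mm behind it; z points along the fingers, y is the direction in which the jaws open and shut (so a half turn about z gives the same grasp; the last joint's range is limited). The gripper opens to 85 mm and grips with 20 to 120 N. Pads are 22 mm wide; open, the fingers measure 114 mm over their backs; the gripper's body (76 mm by 85 mm) begins 54 mm behind the grasp point. The pads swing forward as they close: fully open they stand 13 mm farther back than shut.
Start: joints at [-1.446, 0.326, -0.193, 1.052, 0, 1.437], TCP at [140.768, -531.698, 231.281] pointing down, gripper open.
Joint ranges: [-2.65, 2.65], [-0.97, 1.79], [-1.3, 1.35], [-1.93, 2.1], [-1.47, 1.37], [-3.14, 3.14]. Speed limits (rad/s): [2.57, 2.57, 3.14, 3.14, 3.14, 3.14].

### API

Orientations are given as [roll, pitch, yaw] about the fixed x, y, z axes, in that order (R = Rz(yaw) Ry(pitch) Rx(roll)).
In Python, from bench import bot, solve_ik, imaging gives the robot as it stands. Calls block until the motion is done:
- bot.move_ptp(position, orientation): joint-space move of the TCP to a pose.
- bot.movel(position, rot=None, max_speed=150, threshold=None): straight line of the TCP; rot=None keeps the orientation; max_speed is the mean speed in mm/s. With threshold (N) it stops when the force on the tool has changed by that much, and returns True; else False.
- bot.move_j(angles): joint-space move.
- bot.grip(opening, effort=None): opening from 0.0 (shut) to 1.0 (fully open); effort is the grip in N (None keeps the last); returns when the fingers have stopped.
- bot.dwell(seconds).
- solve_ik(position, orientation): joint angles nearest the present ones, or None.
- bot.get_state(): the state.
- imaging.capture(name): name is "scene" or "top" or "wrist"; returns the picture (400x640x3 uint8, blue, green, red); there is no depth.
- imaging.camera_model(name): a dict with "K" (3x3 intrinsics, pixels), "position" and "rotation" of the camera in the world. Camera axes: x right, y up, looking along -z (the intrinsics and any distortion apply to the point x, -y, -z); pixel columns grow to the right and rows downward; lengths in mm; the calibration is good to about 2 mm. A picture is of the moment at which its call begins: read the wrist's pose just before it. camera_model takes no time and is no camera call; for the wrist camera it gives the pose at the moment of the call.
A pose or a line that the arm cannot do raises bot.IKError and nothing moves.
- bot.sign_off(): hands the job in, once; it reports no verdict.
The state is a dict: "t": time; "qpos": joint angles; "joint_velocities": joint speeds; "effort": joint torques, N m; "tcp_pos": TCP position; "orientation": TCP orientation; "contact_force": force on the tool from outside, world axes, zero at the start; "wrist_torque": the same for the moment, N m; "opening": opening from 0.0 (shut) to 1.0 (fully open).
Only numpy, scipy, OpenCV 4.12 (cv2) and the standard library are available. Lean on these libraries where they do the work, as an engineer would, in place of code of your own. Each camera call takes 0.05 s, during which the arm holds its last target. There are 200 camera calls.

## Working session

There is one attempt and no reset: what is moved stays moved. The work goes in short steps, each a Python script; the robot and the scene stay as the last script left them, time stands still between calls to the robot, and variables do not carry over. Pictures are saved under pics/ and viewed, about 8 in all and at most 12, crops included, and the job is handed in when it is done.

```bash
mkdir -p pics; ls
python3 - <<'E'
from bench import bot, imaging
import cv2,numpy as np
np.set_printoptions(precision=3,suppress=True)
for n in("scene","top"):
    cv2.imwrite(f"pics/{n}0.png",imaging.capture(n)); m=imaging.camera_model(n); print(n,m)
print(bot.get_state())
E
```

```text
pics
scene {'K': array([[368.9  ,   0.   , 317.865],
       [  0.   , 368.9  , 197.258],
       [  0.   ,   0.   ,   1.   ]]), 'position': array([936.474, 261.38 , 808.761]), 'rotation': array([0.605, 0.005, 2.386])}
top {'K': array([[409.012,   0.   , 322.157],
       [  0.   , 409.012, 196.799],
       [  0.   ,   0.   ,   1.   ]]), 'position': array([440.586, -73.076, 886.586]), 'rotation': array([ 0.182, -0.017, -1.578])}
{'t': 0.1, 'qpos': array([-1.446,  0.327, -0.193,  1.052,  0.   ,  1.437]), 'joint_velocities': array([ 0.   , -0.001,  0.003,  0.001, -0.001,  0.001]), 'effort': array([ -0.002, -44.424,  26.304,   0.008,  -0.   ,   0.   ]), 'tcp_pos': array([ 140.725, -531.159,  230.593]), 'orientation': array([-3.14 , -0.   ,  0.259]), 'contact_force': array([-0.979,  0.71 , -0.286]), 'wrist_torque': array([ 0.005, -0.075, -0.04 ]), 'opening': 0.9992028457470875}
```

View pics/scene0.png

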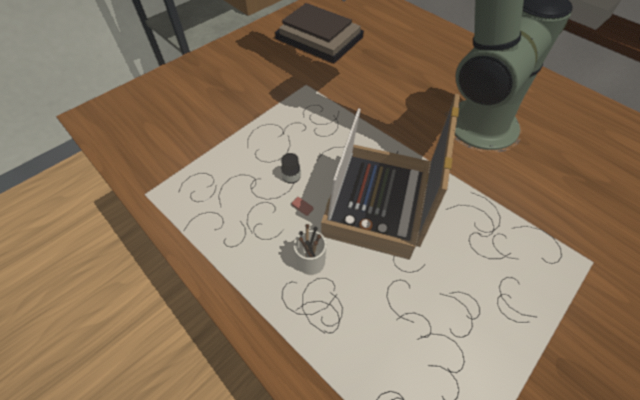

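View pics/top0.png

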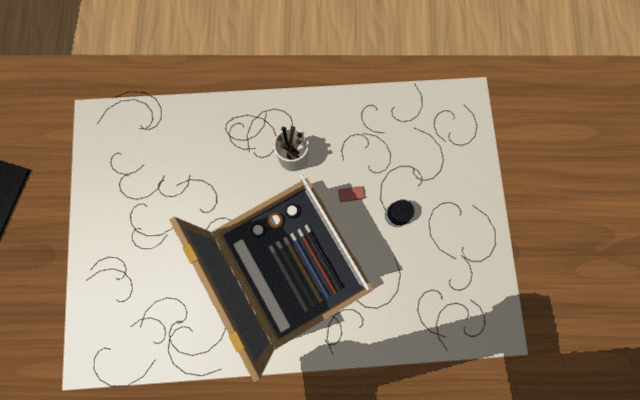

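The scene picture shows the case at about (380,200), with the leaf upright on its left and the lid open on its right. The cup is at (310,250), the ink jar at (290,165) and the eraser at (302,205). In the top picture the lid's free edge runs from (175,220) to (258,378) and the leaf from (305,178) to (368,290). The cup is at (291,148), the eraser at (352,194) and the ink jar at (401,212). I'll enlarge both to pick out the corners.

Run:
```python
import cv2
t=cv2.imread("pics/top0.png")[165:390,165:380]; s=cv2.imread("pics/scene0.png")[90:260,310:470]
a=cv2.resize(t,None,fx=2.6,fy=2.6,interpolation=cv2.INTER_CUBIC)
cv2.imwrite("pics/topc.png",a)
cv2.imwrite("pics/scenec.png",cv2.resize(s,None,fx=3.5,fy=3.5,interpolation=cv2.INTER_CUBIC))
```

```text
(no output)
```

View pics/topc.png

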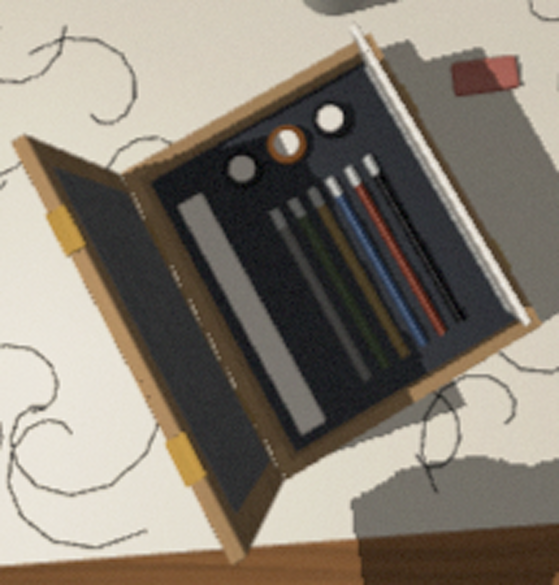

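View pics/scenec.png

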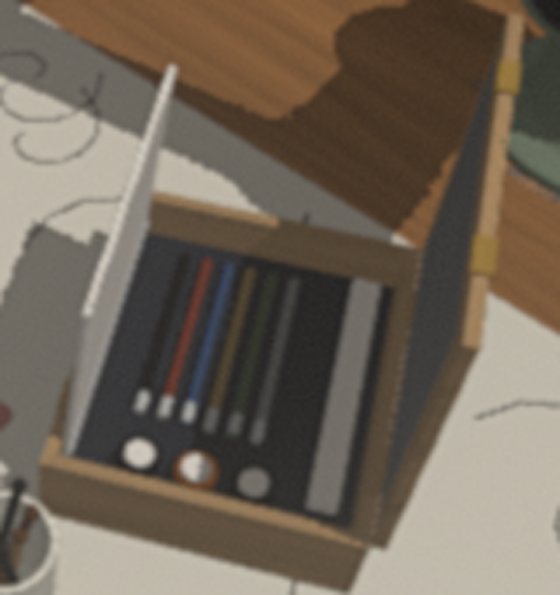

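The crops give these corners. In the top crop, the rim is at (372,36), (537,312), (125,175) and (284,474), the lid edge runs (35,138) to (243,550), and the leaf edge runs (355,27) to (525,322). In the scene crop, the rim is at (45,442), (152,195), (415,240) and (363,545), the lid edge runs (463,340) to (512,15), and the leaf edge runs (87,312) to (175,67). I'll triangulate from these.

```bash
cat > h.py <<'E'
import numpy as np, cv2
from scipy.spatial.transform import Rotation as Rot
from bench import bot, imaging, solve_ik
np.set_printoptions(precision=3,suppress=True)
def ray(n,uv,m=None):
    m=m or imaging.camera_model(n); K=m["K"]
    d=np.array([(uv[0]-K[0,2])/K[0,0],-(uv[1]-K[1,2])/K[1,1],-1.])
    return np.array(m["position"]),Rot.from_euler("xyz",m["rotation"]).apply(d)
def plane(n,uv,z):
    p,d=ray(n,uv); return p+d*(z-p[2])/d[2]
def tri(a,b):
    p,d=ray("top",a); q,e=ray("scene",b)
    s=np.linalg.lstsq(np.c_[d,-e],q-p,rcond=None)[0]
    x,y=p+s[0]*d,q+s[1]*e; return (x+y)/2,np.linalg.norm(x-y)
E
python3 - <<'E'
from h import *
T=lambda u:np.array(u)/2.6+165
S=lambda u:np.array(u)/3.5+[310,90]
F=dict(rimPxMy=((372,36),(45,442)),rimMxMy=((537,312),(152,195)),rimMxPy=((284,474),(415,240)),rimPxPy=((125,175),(363,545)),
lidP=((35,138),(463,340)),lidM=((243,550),(512,15)),leafP=((355,27),(87,312)),leafM=((525,322),(175,67)))
for k,(a,b) in F.items():
    x,g=tri(T(a),S(b)); print(k,x,"gap",round(g,1),"plane70",plane("top",T(a),70)[:2],plane("scene",S(b),70)[:2])
for n,a,b,z in (("cup rim",(291,143),(310,243),90),("ink",(401,211),(290,160),75),("eraser",(352,194),(302,205),16)):
    print(n,tri(a,b),plane("top",a,z),plane("scene",b,z))
E
```

```text
rimPxMy [624.363 -59.049  84.745] gap 1.6 plane70 [628.215 -59.442] [617.593 -64.88 ]
rimMxMy [ 410.192 -175.362   73.302] gap 17.6 plane70 [ 414.842 -183.278] [ 403.637 -169.439]
rimMxPy [303.614   2.832  82.317] gap 2.8 plane70 [300.704   5.204] [293.869  -2.653]
rimPxPy [520.786 129.937  65.575] gap 1.8 plane70 [519.889 129.613] [523.815 130.009]
lidP [519.065 129.455 286.127] gap 4.4 plane70 [548.778 199.665] [344.322  77.316]
lidM [299.629   6.396 289.728] gap 2.8 plane70 [248.843  33.989] [  28.414 -100.106]
leafP [600.824 -49.948 212.832] gap 2.1 plane70 [635.532 -46.065] [ 519.73  -123.447]
leafM [ 412.862 -155.482  213.768] gap 1.9 plane70 [ 407.57  -174.028] [ 285.772 -255.196]
cup rim (array([696.044, -24.787,  94.917]), np.float64(1.9467571801375876)) [698.227 -25.276  90.   ] [693.878 -25.908  90.   ]
ink (array([ 560.941, -247.514,   71.407]), np.float64(1.1139706060973844)) [ 560.075 -246.281   75.   ] [ 563.016 -245.564   75.   ]
eraser (array([ 607.428, -153.926,    9.911]), np.float64(0.9856826478806012)) [ 606.564 -153.765   16.   ] [ 609.695 -150.321   16.   ]
```

The rays agree to about 2 mm. The case centre is at about (465,-26) with yaw 0.51, the lid is at about 1.57 and the leaf at about 1.52. The arm has to reach past the lid, so I'll check that clearance using link lengths fitted from the IK.

```bash
cat >> h.py <<'E'
C=np.array([465.,-26,0]); YAW=.51
X=np.array([np.cos(YAW),np.sin(YAW),0]); Y=np.array([-X[1],X[0],0]); Z=np.array([0,0,1.])
def ori(tz,s=1):
    """tool z along tz, tool y along s*case x"""
    tz=tz/np.linalg.norm(tz); ty=s*X; return np.c_[np.cross(ty,tz),ty,tz]
def pt(kind,th,r,R,x=0,gap=0):
    """TCP that puts the shut fingertip on the outer face of leaf/lid at angle th, radius r"""
    s,hy,hz,t=(1,-95,55,5) if kind=="leaf" else (-1,110,70,10)
    d=s*np.cos(th)*Y+np.sin(th)*Z; n=-s*np.sin(th)*Y+np.cos(th)*Z
    return C+x*X+hy*Y+hz*Z+r*d+(t+11*abs(R[:,0]@n)+gap)*n
eul=lambda R:Rot.from_matrix(R).as_euler("xyz")
E
python3 - <<'E'
from h import *
A=[];b=[]
for x in(300,400,500,650):
  for z in(100,250,350):
    for p in(0,.4):   # tilt in radial plane
      R=Rot.from_euler("y",-p)*Rot.from_euler("xyz",[np.pi,0,0])
      q=solve_ik([x,0,z],R.as_euler("xyz"))
      if q is None: continue
      a=q[1];f=q[1]-q[2];g=f+q[3]
      A+= [[np.sin(a),np.cos(a),np.cos(f),np.sin(f),np.cos(g),np.sin(g),1,0],[np.cos(a),-np.sin(a),-np.sin(f),np.cos(f),-np.sin(g),np.cos(g),0,1]]
      b+=[x,z]
      if p==.4 and x==500: print(z,q,g)
s,res,rk,sv=np.linalg.lstsq(np.array(A),np.array(b),rcond=None); print("fit",s,res,rk)
for tau in(0,.3,.55):
  for sg in(1,-1):
    R=ori(-np.cos(tau)*Z+np.sin(tau)*Y,sg)
    for th in(1.7,.8,0): print("leaf",tau,sg,th,pt("leaf",th,135,R),solve_ik(pt("leaf",th,135,R),eul(R)))
    R=ori(-np.cos(tau)*Z-np.sin(tau)*Y,sg)
    for th in(1.7,.8,0): print("lid",tau,sg,th,pt("lid",th,190,R),solve_ik(pt("lid",th,190,R),eul(R)))
E
```

```text
100 [-0.194  0.164 -0.928  0.085  0.075  2.963] 1.1775438476963815
250 [-0.194 -0.066 -0.693  0.551  0.075  2.963] 1.1775438476963815
350 [-0.194 -0.133 -0.49   0.821  0.075  2.963] 1.177543847696381
fit [499.715   0.709 397.025  70.438 426.873   2.092   6.877 320.688] [170.16] 8
leaf 0 1 1.7 [ 527.57  -137.859  186.825] [-0.391  0.351 -0.275  0.944 -0.     0.67 ]
leaf 0 1 0.8 [469.975 -34.895 160.824] [-0.231  0.247 -0.499  0.825 -0.     0.83 ]
leaf 0 1 0 [445.473   8.91   60.   ] [-0.146  0.345 -0.682  0.543 -0.     0.915]
lid 0 1 1.7 [389.228 109.463 255.722] [ 0.091  0.035 -0.49   1.046  0.     1.152]
lid 0 1 0.8 [469.657 -34.326 218.762] [-0.23   0.19  -0.41   0.971 -0.     0.831]
lid 0 1 0 [504.054 -95.82   80.   ] [-0.332  0.417 -0.492  0.662 -0.     0.729]
leaf 0 -1 1.7 [ 527.57  -137.859  186.825] [-0.391  0.351 -0.275  0.944  0.    -2.472]
leaf 0 -1 0.8 [469.975 -34.895 160.824] [-0.231  0.247 -0.499  0.825  0.    -2.312]
leaf 0 -1 0 [445.473   8.91   60.   ] [-0.146  0.345 -0.682  0.543  0.    -2.227]
lid 0 -1 1.7 [389.228 109.463 255.722] [ 0.091  0.035 -0.49   1.046  0. 
[... 1522 characters left out ...]
-0.55   1.54 ]
lid 0.55 1 0.8 [471.468 -37.563 215.161] [ 0.069  0.07  -0.701  0.544 -0.492  1.065]
lid 0.55 1 0 [504.054 -95.82   85.75 ] [-0.073  0.314 -0.838  0.094 -0.452  0.913]
leaf 0.55 -1 1.7 [ 527.149 -137.108  186.937] [-0.539  0.715  0.185  1.53   0.264 -2.686]
leaf 0.55 -1 0.8 [468.165 -31.659 157.223] [-0.431  0.568 -0.164  1.299  0.313 -2.586]
leaf 0.55 -1 0 [445.473   8.91   65.75 ] [-0.38   0.626 -0.341  1.048  0.335 -2.537]
lid 0.55 -1 1.7 [389.648 108.711 255.834] [ 0.484  0.057 -0.587  0.911 -0.55  -1.601]
lid 0.55 -1 0.8 [471.468 -37.563 215.161] [ 0.069  0.07  -0.701  0.544 -0.492 -2.077]
lid 0.55 -1 0 [504.054 -95.82   85.75 ] [-0.073  0.314 -0.838  0.094 -0.452 -2.229]
```

Clearance is fine: the wrist sits about 430 mm behind the tip. I'll do the leaf now, leaning the tool 0.3 rad away from the lid.

Run:
```python
from h import *
bot.grip(0.0)
R=ori(-np.cos(.3)*Z+np.sin(.3)*Y,1); e=eul(R)
bot.move_ptp(pt("leaf",1.75,135,R,gap=50)+60*Z,e)
bot.movel(pt("leaf",1.75,135,R,gap=8),e,max_speed=120)
f0=bot.get_state()["contact_force"]
for th in (*np.arange(1.6,.05,-.2),0.06,.03):
    hit=bot.movel(pt("leaf",th,135,R),e,max_speed=80,threshold=12)
    s=bot.get_state(); print(round(th,2),hit,s["contact_force"]-f0,round(s["t"],1))
    if hit: break
cv2.imwrite("pics/top1.png",imaging.capture("top"))
```

```text
1.6 False [0.546 0.218 0.114] 4.0
1.4 False [ 0.007 -0.087 -0.23 ] 4.5
1.2 False [-0.594 -0.518 -0.308] 5.0
1.0 False [0.624 0.189 0.218] 5.5
0.8 False [ 1.001  1.012 -0.12 ] 6.0
0.6 False [ 0.354 -0.153 -0.792] 6.6
0.4 False [ 0.847  0.462 -0.802] 7.1
0.2 False [0.422 0.532 0.494] 7.6
0.06 False [ 0.246 -0.217  0.155] 7.9
0.03 False [0.92  0.697 0.233] 8.2
```

View pics/top1.png

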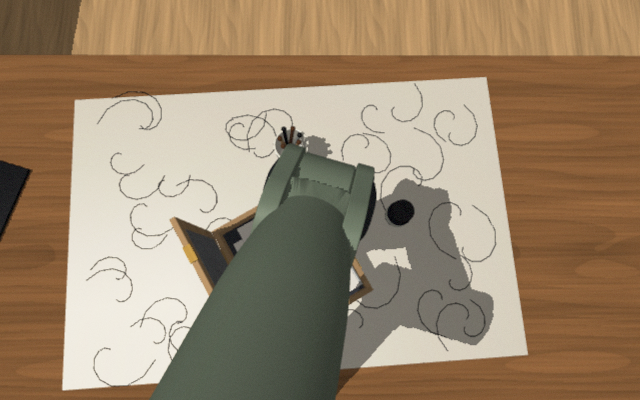

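In this view the arm covers most of the case, but white leaf shows at (345,278) inside the rim and the lid still stands at (190,250). I'll press gently onto the stop, back off and check with the scene camera.

Run:
```python
from h import *
R=ori(-np.cos(.3)*Z+np.sin(.3)*Y,1); e=eul(R)
for th in (.0,-.03,-.06,-.09):
    hit=bot.movel(pt("leaf",th,135,R),e,max_speed=20,threshold=8)
    s=bot.get_state(); print(th,hit,s["contact_force"],s["tcp_pos"],pt("leaf",th,135,R))
    if hit: break
p=s["tcp_pos"]
bot.movel(p+40*Z,e); bot.movel(p+250*Z-90*Y,e)
print(bot.get_state()["t"])
cv2.imwrite("pics/scene2.png",cv2.resize(imaging.capture("scene")[80:280,240:500],None,fx=3,fy=3,interpolation=cv2.INTER_CUBIC))
```

```text
0.0 False [-0.17   0.832  0.51 ] [445.385   8.938  63.143] [445.473   8.91   63.251]
-0.03 True [-1.622 -1.743  8.576] [445.554   9.021  61.908] [445.377   9.081  59.511]
10.8667
```

View pics/scene2.png

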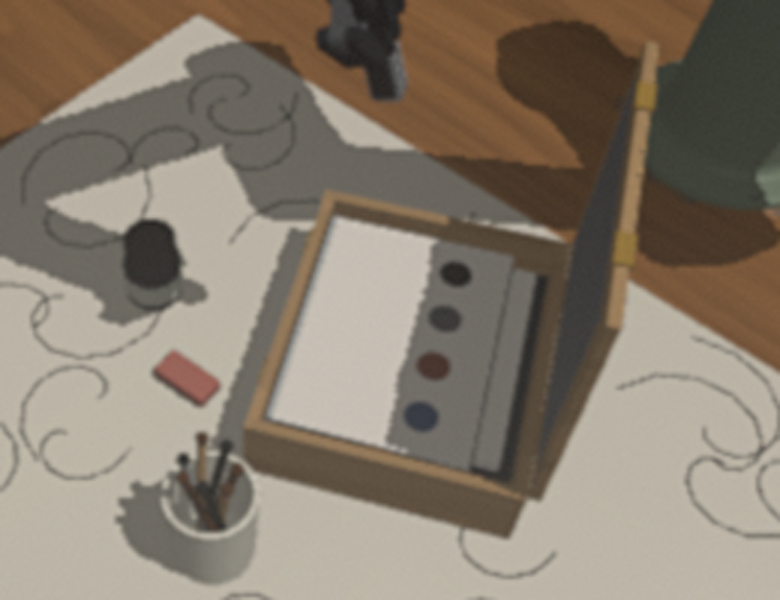

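The leaf lies flat (white face with palette colours at (400,340)), the lid is still upright with its edge from (650,50) to (615,320), and the case and bystanders haven't moved. Next I'll cross over the lid and swing it shut.

Run:
```python
from h import *
p=bot.get_state()["tcp_pos"]; e0=bot.get_state()["orientation"]
R=ori(-np.cos(.3)*Z-np.sin(.3)*Y,1); e=eul(R)
bot.movel(p+(385-p[2])*Z,e0)
a=pt("lid",1.85,190,R,gap=30); a[2]=385
bot.movel(a,e,max_speed=150)
bot.movel(pt("lid",1.85,190,R,gap=12),e,max_speed=100)
print(bot.get_state()["t"])
for th in (*np.arange(1.7,.15,-.15),.12,.06,.03):
    hit=bot.movel(pt("lid",th,190,R),e,max_speed=60,threshold=15)
    s=bot.get_state(); print(round(th,2),hit,s["contact_force"],round(s["t"],1))
    if hit: break
if not hit:
  for th in (.0,-.03,-.06):
    hit=bot.movel(pt("lid",th,190,R),e,max_speed=15,threshold=10)
    s=bot.get_state(); print(th,hit,s["contact_force"],s["tcp_pos"],pt("lid",th,190,R))
    if hit: break
```

```text
15.0167
1.7 False [-0.837 -0.484 -0.297] 15.8
1.55 False [-0.114 -0.191 -0.179] 16.5
1.4 False [-0.03  -0.301 -0.689] 17.1
1.25 False [ 0.451 -0.016 -0.685] 17.8
1.1 False [-0.283 -0.83   0.1  ] 18.4
0.95 False [-1.029 -0.485 -0.432] 19.1
0.8 False [ 0.235 -0.566 -0.171] 19.7
0.65 False [-0.458 -0.88  -0.342] 20.4
0.5 False [-0.971 -0.351 -0.048] 21.0
0.35 False [ 1.011 -0.854  0.614] 21.7
0.2 False [-0.078  0.176  0.153] 22.3
0.12 False [-0.32   0.655 -1.022] 22.7
0.06 False [-0.679  0.488  0.714] 23.0
0.03 False [-1.195  0.157 -0.887] 23.2
0.0 False [ 0.133 -0.086  0.482] [503.97  -95.822  83.174] [504.054 -95.82   83.251]
-0.03 True [-2.347  1.125  7.304] [504.097 -95.901  82.521] [504.211 -96.1    77.859]
```

Run:
```python
from h import *
s=bot.get_state(); p,e=s["tcp_pos"],s["orientation"]
bot.movel(p+60*Z,e,max_speed=80); bot.movel(p+260*Z+160*Y,e)
print(bot.get_state()["t"])
t=imaging.capture("top")[100:400,140:460]; s=imaging.capture("scene")[80:280,240:500]
cv2.imwrite("pics/end.png",np.hstack([cv2.resize(i,(400,500 if 0 else int(400*i.shape[0]/i.shape[1])),interpolation=3)[:300] for i in(t,s)]))
```

```text
26.7583
```

View pics/end.png

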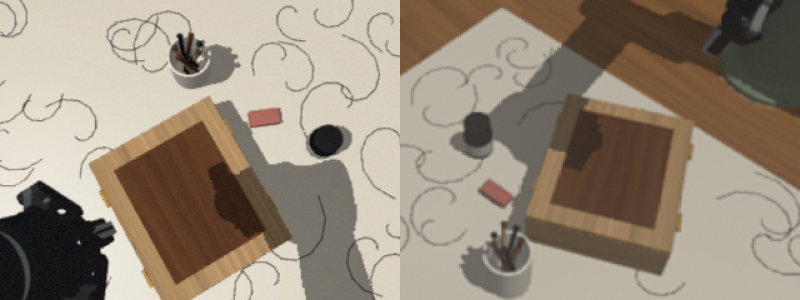

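Both views show the lid shut, the gripper clear, and the cup, jar and eraser where they were. As a last check I'll triangulate the height of the lid's free edge, using corners (210,98) and (290,240) on the left half and (128,213) and (168,96) on the right.

Run:
```python
from h import *
T=lambda u:np.array(u)/1.25+[140,100]
S=lambda u:np.array(u)/(400/260)+[240,80]
for n,a,b,l in(("+x",(210,98),(128,213),130),("-x",(290,240),(168,96),-130)): print(n,tri(T(a),S(b)),"expect",C+l*X-110*Y+80*Z)
bot.sign_off()
```

```text
+x (array([625.938, -57.842,  78.934]), np.float64(3.906561893967037)) expect [632.156 -58.539  80.   ]
-x (array([ 402.168, -184.896,   69.492]), np.float64(2.509281084941811)) expect [ 405.243 -185.465   80.   ]
the job is handed in; nothing more can be done
```

The case is packed and handed in at about 27 s of the 64 s. I pushed the leaf flat with the shut fingertips first. Then I crossed over the lid, swung it down at about 60 mm/s (roughly 0.3 rad/s, so no slam), and backed the arm clear.

**Leaf:** it met its stop with about 8.6 N at the expected height, and the scene camera showed it flat while the lid was still upright.

**Lid:** it met its stop with about 7 N, with the fingertip within 1 mm of the shut height. The last pictures from both cameras show it shut.

**Case and bystanders:** the lid's free-edge corners came out within about 6 mm (horizontally) of where the shut case should put them. The ink jar, cup and eraser look unmoved by eye; I did not measure them again.

**One disagreement:** those same corners gave heights of 79 mm and 69 mm, where both should be about 80 mm. I put the 69 mm down to rough corner picking in a downscaled picture, because the lid cannot lie below the rim and the fingertip contact says it is fully shut. I did not check it further.

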